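Show the gauge rod at the tool-shop counter

TASK

A customer wants to see the brass size band on the red-headed gauge rod in the wooden sample case on the counter. Fold the case's front flap all the way down until it lies level, then draw the red-headed rod straight up out of its snug bore until its brass band has come fully clear of the block, with its lower end still well inside the bore, and finish there, holding the rod still by its head, upright and not binding in the bore. Do not pull the rod right out, leave the blue-headed and white-headed rods seated, and leave the pen cup and the whetstone alone.

Things in the scene. Friction and masses are not known exactly. Their poses are not given: they have to be found in the camera images.
- case: Open-topped wooden sample case, fixed to the counter, 260 wide (y), 190 deep (x from -85 to +105), 110 high. Origin: centre of its underside on the counter; its front (-x) faces the robot, z up. Back and side walls 110 high; side walls 8 thick, outer faces at y = +-130. A bored block stands inside; between it and the shut flap is a clear gap 65 wide, reached from above
- block_top (a point): Mouth of the middle bore, in the top face of the light wood block in the case, 110 above the counter, axes as the case. Block 60 deep (x), 220 wide (y). Three upright blind bores in a row along y, 65 apart, each 17.5 wide and 90 deep (floor 20 above the counter)
- flap (a joint): Bottom-hinged front flap of the case, dark wood, red panel inside, 240 wide, 120 tall, 10 thick. 0 = shut (upright); grows as its top edge swings towards the robot; 1.57 = fully down, level in front of the case. Starts shut or up to 0.4 ajar. A stiff hinge (0.2 N m of friction) holds it wherever it is left; fingers put behind it from above can pull it
- flap_hinge (a point): Point on the flap's hinge line (along the case's y), mid width, 14 above the counter, at case x = -85, axes as the case. The hinge line lies in the flap's outer face; the inner face is 10 from it. When down, the outer face is underneath and the inner face is on top, 24 above the counter
- flap_edge (a point): Point on the flap's free (upper) edge, mid width, on its inner face, 120 from the hinge line
- red_rod: Red-headed gauge rod, loose, in any of the three bores: steel shaft 16 in diameter, 90 long; plastic head 24 in diameter, 50 tall on top; 0.14 to 0.28 kg. Seated, the head's shoulder rests on the block. A flush brass band goes round the shaft from 40 to 50 above the lower tip, hidden in the bore until the rod is raised by 50. Origin: the lower tip, z up along the rod
- red_head (a point): Centre of the red-headed rod's grip head, 115 above its lower tip (25 above the block when seated)
- red_tip (a point): Lower tip of the red-headed rod, at the bore's floor when seated (20 above the counter)
- blue_head (a point): Centre of the head of the same kind of rod with a blue head, in another bore; stays seated
- white_head (a point): Centre of the head of the same kind of rod with a white head, in the remaining bore; stays seated
- pen_cup: White pen cup with pens beside the case, 72 in diameter, 95 high (pens to 135). Origin: centre of its underside. Leave alone
- whetstone: Reddish whetstone on a wooden base beside the case, 180 x 65 x 34. Origin: centre of its underside. Leave alone

How it is judged:
On the way, in this order (a step that is already met when the one before it is completed fails the run):
1. the flap is folded down level while the red-headed rod is still seated (value of joint flap above 1.45 rad and distance of red_tip from where it was at the start of the episode below 0.01 m), for 0.2 s.
2. the red-headed rod is on its way up, held by the fingers (z of red_tip in the frame of case above 0.04 m and contact force between the fingers and red_rod above 1 N), for 0.1 s.
At the end, for the whole second after the job is handed in: Flap over 1.45 rad; red rod raised 48 to 80 mm, within 0.08 rad of upright, at rest, gripped (over 2 N), pressing on the bore under 12 N; other rods within 10 mm, pen cup and whetstone within 30 mm of their starts (value of joint flap above 1.45 rad and z of red_tip in the frame of case between 0.068 and 0.1 m and angle between red_rod's own z axis and vertical below 0.08 rad and contact force between the fingers and red_rod above 2 N and contact force between red_rod and case below 12 N and linear speed of red_rod below 0.02 m/s and distance of each of blue_head, white_head from where it was at the start of the episode below 0.01 m and distance of each of pen_cup, whetstone from where it was at the start of the episode below 0.03 m); the arm keeps its last pose, push and grip.
It fails at once if the red-headed rod is pulled right out of its bore (z of red_tip in the frame of case above 0.11 m).
It fails at once if another rod is lifted or shifted (distance of any of blue_head, white_head from where it was at the start of the episode above 0.015 m).
It fails at once if the pen cup or the whetstone is knocked (distance of any of pen_cup, whetstone from where it was at the start of the episode above 0.03 m or angle between pen_cup's own z axis and vertical above 0.5 rad).
It also fails if it takes over 48 s, if anything falls off the work surface, if the arm or the gripper's body presses on something with over 40 N, if the wrist force passes 120 N, or if a joint passes its speed limit or range.

ROBOT

A 7-joint arm with a two-finger parallel gripper is mounted at the origin on the work surface. World frame = base frame: x ahead of the robot, y to its left, z up, the work surface at z = 0. Lengths are in m, angles in rad, forces in N, time in s.
With the tool pointing down it reaches from about 0.4 to 0.85 m from the base axis. Payload 10.4 kg.
Tool frame: the origin (TCP) lies between the finger pads; the fingertips stand 17 mm ahead of it and the grasp point (between the pads) lies 2 mm behind it; x points along the fingers, y is the direction in which the jaws open and shut, and the axes are right-handed (so a half turn about x gives the same grasp; the last joint's range is limited). The gripper opens to 87 mm and grips with 3 to 60 N. Pads are 19 mm wide; open, the fingers measure 117 mm over their backs; the gripper's body (75 mm by 190 mm) begins 51 mm behind the grasp point.
Start: joints at [1.084, 0.332, -0.065, 1.46, 0.022, 1.35, -0.088], TCP at [0.28, -0.559, 0.24] pointing down, gripper open.
Joint ranges: [-2.6, 2.6], [-0.5, 2.12], [-1.47, 1.34], [0.16, 2.42], [-1.27, 4.41], [0.06, 2.06], [-2.6, 2.6]. Speed limits (rad/s): [2.22, 2.22, 2.79, 2.79, 3.14, 3.14, 3.14].

INTERFACE

Orientations are given as a unit quaternion [x, y, z, w].
In Python, from bench import r, optics, close_job gives the robot as it stands.
- The arm moves only by the shell command python3 -m inch 'ROWS' [OPENING] [FORCE]. ROWS is JSON, a list of rows, each an object with "translation": the shift along the tool's x, y, z in cm, a list of three; "spin": the turn about the tool's x in degrees. In form: [{"translation": [tx, ty, tz], "spin": spin}, ...]. A call has 1 to 20 rows; each row shifts and turns the pose as measured when the row begins, along the tool's axes as they then stand; what a row does not reach is not made up. A row lasts 1/8 s, in which the tool goes at most 62.5 mm and 10.7 degrees, less where a joint would pass 70% of its speed; a pose out of reach is approached as far as the arm can. A call is refused whole if a number of a shift passes 6.25 or a number of a turn 10.7, either way. A call with a gripper value outside its range is refused whole. OPENING is the closure, from 0 (fully open) to 1 (shut), set as the call begins (- or left out, the last holds). The fingers move at their own pace and stop on an object; FORCE is the grip in N (left out, the last holds). Time passes only in rows, so rows that do not move let the fingers close. It gives the time, the measured TCP pose, the force and the opening at its end, in the units of the state.
- r.read_state(): the state, without advancing time (a new reading comes with each control period).
- optics.camera(name): name is "scene" or "top" or "wrist"; returns the picture (400x640x3 uint8, red, green, blue); there is no depth.
- optics.camera_model(name): a dict with "camera_matrix" (3x3 intrinsics, pixels), "world_from_camera" (4x4, takes a point from camera to world coordinates); the wrist camera has in their place "tool_from_camera" (4x4, takes a point from camera to tool coordinates, whose origin is the TCP and whose axes are the tool frame's). Camera axes: x right, y down, z forward; pixel columns grow to the right and rows downward; lengths in m; the calibration is good to about 2 mm. A picture is of the moment at which its call begins: read the wrist's pose just before it. camera_model takes no time and is no camera call.
- close_job(): hands the job in, once; it reports no verdict.
The state is a dict: "time": time; "joint_positions": joint angles; "joint_vel": joint speeds; "joint_torque": joint torques, N m; "ee_pos": TCP position; "eef_rot": TCP orientation; "ft_force": force on the tool from outside, world axes, zero at the start; "torque": the same for the moment, N m; "width": finger opening in m.
Only numpy, scipy, OpenCV 4.12 (cv2) and the standard library are available. Lean on these libraries where they do the work, as an engineer would, in place of code of your own. Each camera call takes 0.05 s, during which the arm holds its last target.

## Working session

There is one attempt and no reset: what is moved stays moved. The work goes in short steps, Python scripts to look and compute and a shell command to move; the robot and the scene stay as the last step left them, time stands still between calls to the robot, and variables do not carry over. Pictures are saved under pics/ and viewed, and the job is handed in when it is done.

```bash
ls; mkdir -p pics; python3 - <<'E'
from bench import r, optics
import cv2,numpy as np
np.set_printoptions(precision=4,suppress=True)
s=r.read_state();print(s)
for n in ["scene","top"]:
    cv2.imwrite(f"pics/{n}0.png",optics.camera(n)[:,:,::-1]); m=optics.camera_model(n);print(n,m)
print(optics.camera_model("wrist"))
E
```

```text
pics
{'time': 0.0, 'joint_positions': array([ 1.0844,  0.3329, -0.0647,  1.461 ,  0.0216,  1.3499, -0.0885]), 'joint_vel': array([-0.0011,  0.0004, -0.0005, -0.001 ,  0.0012,  0.0007, -0.0006]), 'joint_torque': array([ -0.0015, -62.3245,   0.0236, -38.9883,  -0.0613,   0.0398,
         0.0002]), 'ee_pos': array([ 0.2794, -0.5586,  0.2387]), 'eef_rot': array([-0.688 , -0.163 ,  0.6883, -0.162 ]), 'ft_force': array([ 0.55  , -0.7341, -0.3101]), 'torque': array([ 0.0153, -0.0582,  0.0425]), 'width': 0.08727211343249221}
scene {'camera_matrix': array([[392.0712,   0.    , 318.2565],
       [  0.    , 392.0712, 198.3988],
       [  0.    ,   0.    ,   1.    ]]), 'world_from_camera': array([[ 0.6003,  0.6455, -0.4722,  1.009 ],
       [ 0.7997, -0.473 ,  0.3698, -0.2476],
       [ 0.0154, -0.5996, -0.8001,  0.7042],
       [ 0.    ,  0.    ,  0.    ,  1.    ]])}
top {'camera_matrix': array([[433.8781,   0.    , 320.2979],
       [  0.    , 433.8781, 196.6056],
       [  0.    ,   0.    ,   1.    ]]), 'world_from_camera': array([[-0.0226, -0.9931,  0.1152,  0.5555],
       [-0.9996,  0.0245,  0.0145,  0.0222],
       [-0.0173, -0.1148, -0.9932,  0.9889],
       [ 0.    ,  0.    ,  0.    ,  1.    ]])}
{'camera_matrix': array([[278.8186,   0.    , 316.9399],
       [  0.    , 278.8186, 200.5288],
       [  0.    ,   0.    ,   1.    ]]), 'tool_from_camera': array([[-0.0005, -0.2506,  0.9681, -0.1449],
       [ 1.    , -0.0003,  0.0004,  0.0006],
       [ 0.0001,  0.9681,  0.2506, -0.0675],
       [ 0.    ,  0.    ,  0.    ,  1.    ]])}
```

View pics/scene0.png

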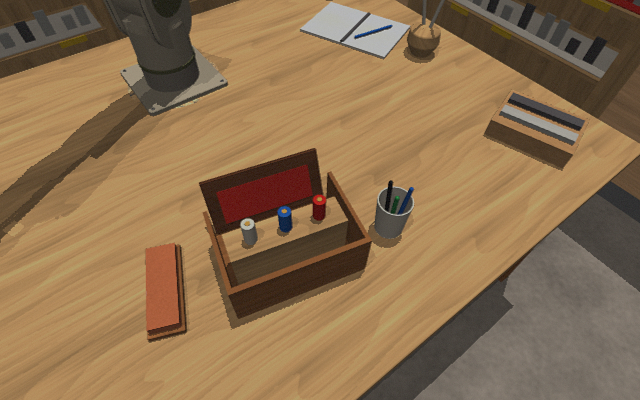

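View pics/top0.png

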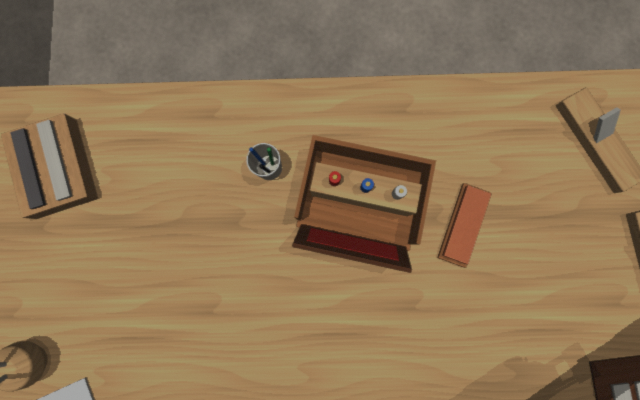

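The top view shows the red head at about (335,178), blue at (368,185) and white at (400,191). The flap is slightly ajar, with its top edge running from (296,232) to (411,268). The pen cup is at (264,162) and the whetstone at (465,225).

```bash
cat > h.py <<'E'
import numpy as np,cv2
from bench import r,optics
np.set_printoptions(precision=4,suppress=True)
def ray(n,uv):
    m=optics.camera_model(n);T=m["world_from_camera"]
    d=T[:3,:3]@np.linalg.solve(m["camera_matrix"],[uv[0],uv[1],1.]);return T[:3,3],d
def onz(n,uv,z):
    o,d=ray(n,uv);return o+d*(z-o[2])/d[2]
def tri(n1,a,n2,b):
    o1,d1=ray(n1,a);o2,d2=ray(n2,b)
    s=np.linalg.lstsq(np.c_[d1,-d2],o2-o1,rcond=None)[0]
    p,q=o1+s[0]*d1,o2+s[1]*d2;return (p+q)/2,np.linalg.norm(p-q)
E
python3 - <<'E'
from h import *
B={}
for n,boxes in {"top":dict(red=(322,168,350,188),blue=(358,175,380,196)),"scene":dict(red=(305,190,332,224),blue=(272,203,298,234))}.items():
    im=cv2.imread(f"pics/{n}0.png")
    for c,(x0,y0,x1,y1) in boxes.items():
        s=im[y0:y1,x0:x1].astype(int)
        m=(s[...,2]>2*s[...,1])&(s[...,2]>70) if c=="red" else (s[...,0]>1.5*s[...,2])&(s[...,0]>60)
        ys,xs=np.nonzero(m);B[n,c]=(xs.mean()+x0,ys.mean()+y0);print(n,c,B[n,c],len(xs),xs.min()+x0,xs.max()+x0,ys.min()+y0,ys.max()+y0)
for c in("red","blue"): print(c,tri("top",B["top",c],"scene",B["scene",c]),onz("top",B["top",c],.15))
im=cv2.imread("pics/top0.png");cv2.imwrite("pics/crop0.png",cv2.resize(im[120:290,230:500],None,fx=2.9,fy=2.9,interpolation=cv2.INTER_CUBIC))
im=cv2.imread("pics/scene0.png");cv2.imwrite("pics/crop1.png",cv2.resize(im[140:320,190:400],None,fx=3.2,fy=3.2,interpolation=cv2.INTER_CUBIC))
E
```

```text
top red (np.float64(334.4479166666667), np.float64(177.4375)) 96 329 340 171 183
top blue (np.float64(367.08791208791206), np.float64(184.56043956043956)) 91 361 373 179 190
scene red (np.float64(316.46853146853147), np.float64(203.95804195804195)) 286 305 325 190 220
scene blue (np.float64(283.85714285714283), np.float64(218.3361344537815)) 238 277 290 206 231
red (array([0.6889, 0.0033, 0.1458]), np.float64(0.0061242684801918554)) [0.6899 0.006  0.15  ]
blue (array([ 0.6752, -0.0593,  0.1388]), np.float64(0.002306755102539822)) [ 0.6742 -0.0572  0.15  ]
```

View pics/crop0.png

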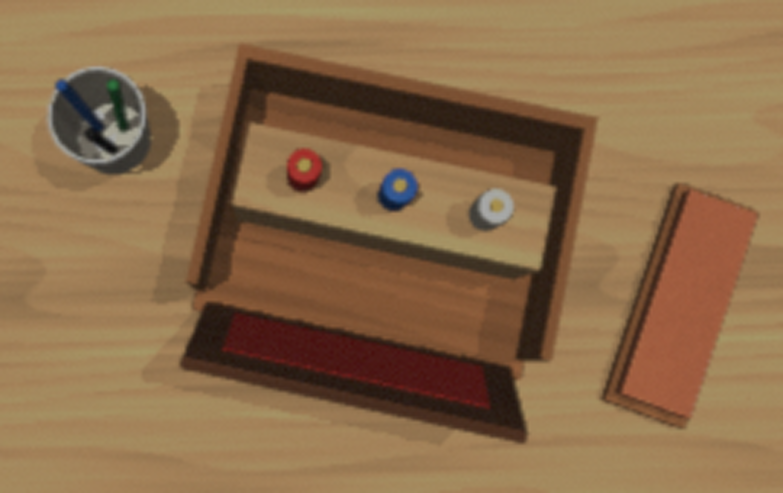

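View pics/crop1.png

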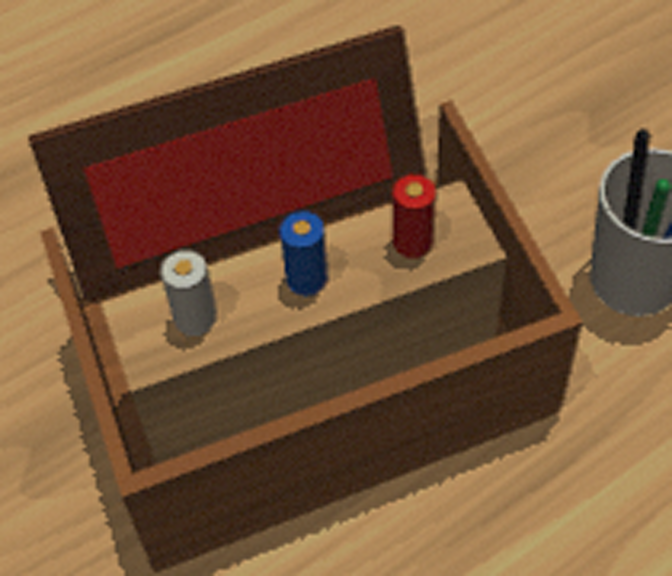

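```bash
python3 - <<'E'
from h import *
t=lambda x,y:(x/2.9+230-.3,y/2.9+120-.3)
s=lambda x,y:(x/3.2+190-.3,y/3.2+140-.3)
for n,a,b in [("red",(304,166),(414,190)),("blue",(400,186),(302,229)),("white",(495,206),(183,268))]:
    print(n,onz("top",t(*a),.16),onz("scene",s(*b),.16),tri("top",t(*a),"scene",s(*b)))
for n,a,b in [("backL",(242,46),(578,320)),("backR",(596,118),(128,488))]:
    print(n,onz("top",t(*a),.11),onz("scene",s(*b),.11))
for n,a in [("frontL",(192,286)),("frontR",(550,360))]: print(n,onz("top",t(*a),.11))
for n,a,b in [("flapL",(186,358),(402,30)),("flapR",(523,430),(35,138))]: print(n,tri("top",t(*a),"scene",s(*b)))
print("cup",onz("top",t(97,115),.095)); 
for a in [(683,184),(757,213),(688,425),(605,400)]: print(onz("top",t(*a),.034))
E
```

```text
red [0.6892 0.006  0.16  ] [0.6899 0.0042 0.16  ] (array([0.6892, 0.0055, 0.1584]), np.float64(0.0011542842041004431))
blue [ 0.6742 -0.0574  0.16  ] [ 0.6754 -0.059   0.16  ] (array([ 0.6743, -0.0579,  0.1578]), np.float64(0.0007487343581716794))
white [ 0.6592 -0.1197  0.16  ] [ 0.6595 -0.1221  0.16  ] (array([ 0.659 , -0.1209,  0.1584]), np.float64(0.0019443342909971247))
backL [0.7852 0.047  0.11  ] [0.7851 0.0464 0.11  ]
backR [ 0.7264 -0.2022  0.11  ] [ 0.7246 -0.1999  0.11  ]
frontL [0.6143 0.0856 0.11  ]
frontR [ 0.5572 -0.1615  0.11  ]
flapL (array([0.5643, 0.0895, 0.1266]), np.float64(0.000566217895597177))
flapR (array([ 0.5106, -0.1376,  0.1296]), np.float64(0.001270020000606418))
cup [0.7409 0.1535 0.095 ]
[ 0.6883 -0.2849  0.034 ]
[ 0.6647 -0.3394  0.034 ]
[ 0.5069 -0.2775  0.034 ]
[ 0.5267 -0.2169  0.034 ]
```

```bash
cat >> h.py <<'E'
from scipy.spatial.transform import Rotation as Ro
xc=np.array([.9725,-.233,0]);yc=np.array([.233,.9725,0]);zc=np.array([0,0,1.])
C0=np.array([.655,-.0533,0])
def toC(p): p=np.asarray(p)-C0; return np.array([p@xc,p@yc,p[2]])
def frC(c): return C0+c[0]*xc+c[1]*yc+c[2]*zc
def st(target=None,case=True):
    s=r.read_state();R=Ro.from_quat(s["eef_rot"]).as_matrix()
    print("t",round(s["time"],3),"tcp",s["ee_pos"],"case",toC(s["ee_pos"]),"F",s["ft_force"],"w",round(s["width"],4))
    ty=R[:,1];e=np.degrees(np.arctan2(np.cross(yc,ty)[2],ty@yc));print("tool y vs case y deg about +z",e,"tilt",np.degrees(np.arccos(-R[2,0])))
    print("Rcols in case (x,y,z):",[np.round([v@xc,v@yc,v[2]],3) for v in R.T])
    if target is not None: print("shift cm now axes",R.T@(frC(target)-s["ee_pos"])*100)
E
python3 - <<'E'
from h import *
st([-.055,0,.24])
E
```

```text
t 0.1 tcp [ 0.2794 -0.5587  0.2388] case [-0.2475 -0.579   0.2388] F [-0.1451 -0.1301  0.4294] w 0.087
tool y vs case y deg about +z -139.95255693464 tilt 0.07388744211687209
Rcols in case (x,y,z): [array([-0.001,  0.001, -1.   ]), array([ 0.643, -0.766, -0.001]), array([-0.766, -0.643,  0.   ])]
shift cm now axes [ -0.0794 -31.9373 -51.9859]
```

```bash
python3 -m inch '[{"translation":[0,-3,-5],"spin":0},{"translation":[0,-3,-5],"spin":0},{"translation":[0,-3,-5],"spin":0},{"translation":[0,-3,-5],"spin":0},{"translation":[0,-3,-5],"spin":0},{"translation":[0,-3,-5],"spin":0},{"translation":[0,-3,-5],"spin":0},{"translation":[0,0,0],"spin":10},{"translation":[0,0,0],"spin":10},{"translation":[0,0,0],"spin":10},{"translation":[0,0,0],"spin":10}]' 1 10; python3 -c "
from h import *
st([-.06,0,.24])"
```

```text
time: 1.48
ee_pos: [0.5033, -0.2013, 0.2344]
eef_rot: [-0.699, 0.088, 0.704, 0.091]
ft_force: [-0.6, -0.0, 0.1]
width: 0.0008
t 1.475 tcp [ 0.5033 -0.2013  0.2344] case [-0.1131 -0.1793  0.2344] F [-0.6257 -0.0435  0.0703] w 0.0008
tool y vs case y deg about +z 178.90050276323797 tilt 0.4717298433043523
Rcols in case (x,y,z): [array([-0.008,  0.003, -1.   ]), array([-0.019, -1.   , -0.003]), array([-1.   ,  0.019,  0.008])]
shift cm now axes [ -0.5429 -18.0298  -4.9595]
```

```bash
python3 -m inch '[{"translation":[0,-4.5,-1.3],"spin":-1},{"translation":[0,-4.5,-1.3],"spin":0},{"translation":[0,-4.5,-1.3],"spin":0},{"translation":[0,-4.5,-1.3],"spin":0},{"translation":[0,0,0],"spin":0}]'; python3 -c "
from h import *
st([-.057,0,.107])
cv2.imwrite('pics/top1.png',optics.camera('top')[120:290,230:500,::-1].repeat(2,0).repeat(2,1))"
```

```text
time: 2.1
ee_pos: [0.5986, -0.0353, 0.2323]
eef_rot: [-0.698, 0.084, 0.706, 0.087]
ft_force: [-0.6, 0.1, -0.5]
width: 0.0003
t 2.1 tcp [ 0.5986 -0.0353  0.2323] case [-0.059   0.0044  0.2323] F [-0.5794  0.0611 -0.4953] w 0.0003
tool y vs case y deg about +z 179.5730139470904 tilt 0.6543500376783676
Rcols in case (x,y,z): [array([-0.011,  0.003, -1.   ]), array([-0.007, -1.   , -0.003]), array([-1.   ,  0.007,  0.011])]
shift cm now axes [12.5278  0.473  -0.3439]
```

View pics/top1.png

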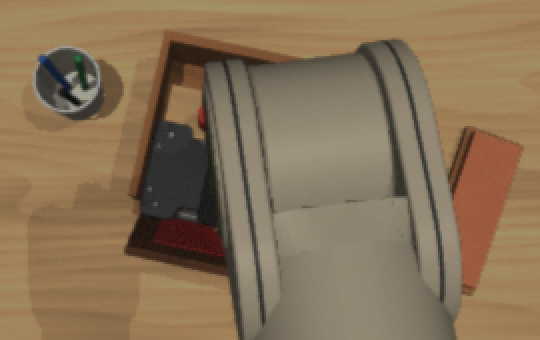

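```bash
python3 -m inch '[{"translation":[3,0,0],"spin":0},{"translation":[3,0,-0.1],"spin":0},{"translation":[3,0,-0.1],"spin":0},{"translation":[3,0,-0.1],"spin":0},{"translation":[0.5,0,0],"spin":0},{"translation":[0,0,1.5],"spin":0},{"translation":[0,0,1.5],"spin":0},{"translation":[0,0,1],"spin":0}]'; python3 -c "
from h import *
st([-.125,0,.094])"
```

```text
time: 3.15
ee_pos: [0.559, -0.0393, 0.1065]
eef_rot: [-0.698, 0.092, 0.704, 0.09]
ft_force: [2.5, -0.5, 0.1]
width: 0.0001
t 3.15 tcp [ 0.559  -0.0393  0.1065] case [-0.0967 -0.0087  0.1065] F [ 2.5495 -0.4614  0.081 ] w 0.0001
tool y vs case y deg about +z 178.65743866536795 tilt 0.5247554486644532
Rcols in case (x,y,z): [array([-0.008, -0.003, -1.   ]), array([-0.023, -1.   ,  0.004]), array([-1.   ,  0.023,  0.008])]
shift cm now axes [ 1.2754 -0.8125  2.8445]
```

Contact is at about 2.5 N, as expected. Next I follow the arc down.

```bash
python3 -m inch '[{"translation":[0.4,0,1.2],"spin":0},{"translation":[0.6,0,1.2],"spin":0},{"translation":[0.8,0,1.0],"spin":0},{"translation":[0.9,0,0.8],"spin":0},{"translation":[1.0,0,0.8],"spin":0},{"translation":[1.0,0,0.6],"spin":0}]'; python3 -c "
from h import *
st([-.155,0,.041])"
```

```text
time: 3.9
ee_pos: [0.5025, -0.0251, 0.0588]
eef_rot: [-0.7, 0.093, 0.703, 0.09]
ft_force: [1.1, -1.1, 0.9]
width: 0.0008
t 3.9 tcp [ 0.5025 -0.0251  0.0588] case [-0.1549 -0.0081  0.0588] F [ 1.1292 -1.1064  0.8956] w 0.0008
tool y vs case y deg about +z 178.5945452054981 tilt 0.3111886398624074
Rcols in case (x,y,z): [array([-0.004, -0.003, -1.   ]), array([-0.025, -1.   ,  0.004]), array([-1.   ,  0.025,  0.004])]
shift cm now axes [ 1.776  -0.8177  0.0274]
```

```bash
python3 -m inch '[{"translation":[0.6,0,0.3],"spin":0},{"translation":[0.6,0,0.2],"spin":0},{"translation":[0.6,0,0],"spin":0},{"translation":[0.4,0,0],"spin":0},{"translation":[0.3,0,0],"spin":0},{"translation":[0,0,0],"spin":0},{"translation":[0,0,0],"spin":0}]'; python3 -c "
from h import *
st([-.155,0,.041])"
```

```text
time: 4.78
ee_pos: [0.4968, -0.0234, 0.042]
eef_rot: [-0.698, 0.095, 0.704, 0.089]
ft_force: [0.6, -0.2, -0.6]
width: 0.0004
t 4.775 tcp [ 0.4968 -0.0234  0.042 ] case [-0.1608 -0.0078  0.042 ] F [ 0.5653 -0.2074 -0.581 ] w 0.0004
tool y vs case y deg about +z 178.57984155877597 tilt 0.6661565195144813
Rcols in case (x,y,z): [array([-0.007, -0.009, -1.   ]), array([-0.025, -1.   ,  0.009]), array([-1.   ,  0.025,  0.007])]
shift cm now axes [ 0.0878 -0.795  -0.559 ]
```

```bash
python3 -m inch '[{"translation":[0.4,0,0.3],"spin":0},{"translation":[0.4,0,0.3],"spin":0},{"translation":[0.3,0,0],"spin":0}]'; python3 -c "
from h import *
st([-.155,0,.041])"
```

```text
time: 5.15
ee_pos: [0.4968, -0.0233, 0.0409]
eef_rot: [0.702, -0.096, -0.7, -0.088]
ft_force: [-26.7, 1.7, 54.6]
width: 0.0006
t 5.15 tcp [ 0.4968 -0.0233  0.0409] case [-0.1608 -0.0077  0.0409] F [-26.6884   1.6925  54.5869] w 0.0006
tool y vs case y deg about +z 178.4710674895926 tilt 0.6799079748803716
Rcols in case (x,y,z): [array([ 0.003, -0.011, -1.   ]), array([-0.027, -1.   ,  0.011]), array([-1.   ,  0.027, -0.004])]
shift cm now axes [-0.0119 -0.7858 -0.5605]
```

The tips are pressing on the flap at z = 24 mm, so it is hard against its stop and level. I'll lift off and take a picture.

```bash
python3 -m inch '[{"translation":[-3,0,0],"spin":0},{"translation":[-5,0,0],"spin":0},{"translation":[-5,0,0],"spin":0},{"translation":[-5,0,0],"spin":0},{"translation":[-3,0,0],"spin":0}]' 0.5; python3 -c "
from h import *
st([.02,.065,.24])
cv2.imwrite('pics/scene2.png',optics.camera('scene')[:,:,::-1])"
```

```text
time: 5.78
ee_pos: [0.495, -0.0209, 0.2531]
eef_rot: [-0.699, 0.096, 0.703, 0.088]
ft_force: [0.7, 0.7, -0.0]
width: 0.04
t 5.775 tcp [ 0.495  -0.0209  0.2531] case [-0.1632 -0.0058  0.2531] F [ 0.7056  0.6505 -0.0484] w 0.04
tool y vs case y deg about +z 178.4695343842826 tilt 0.7013198240963662
Rcols in case (x,y,z): [array([-0.004, -0.012, -1.   ]), array([-0.027, -1.   ,  0.012]), array([-1.   ,  0.027,  0.003])]
shift cm now axes [  1.1584  -7.577  -18.1251]
```

View pics/scene2.png

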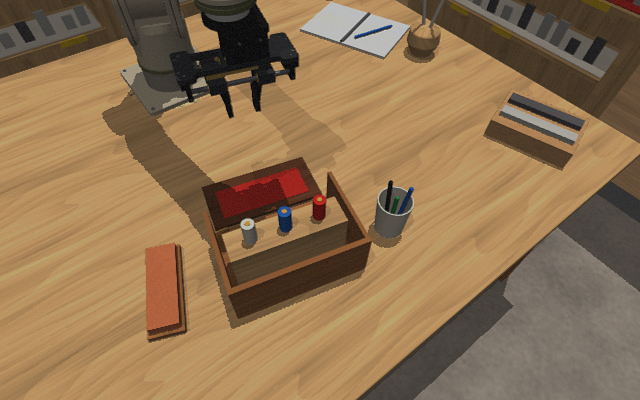

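```bash
python3 -m inch '[{"translation":[0,-1.9,-4.5],"spin":0},{"translation":[0,-1.9,-4.5],"spin":0},{"translation":[0,-1.9,-4.5],"spin":0},{"translation":[0,-1.9,-4.5],"spin":0},{"translation":[0,0,0],"spin":0}]'; python3 -c "
from h import *
st([.02,.065,.24]);s=r.read_state()
im=optics.camera('wrist');cv2.imwrite('pics/w0.png',im[:,:,::-1])
R=Ro.from_quat(s['eef_rot']).as_matrix();m=optics.camera_model('wrist');T=m['tool_from_camera']
for nm,p in dict(red=[.6895,.0055,.16],blue=[.6745,-.058,.16]).items():
    q=np.linalg.inv(T)@np.r_[R.T@(np.array(p)-s['ee_pos']),1];u=m['camera_matrix']@q[:3];print(nm,'predicted px',u[:2]/u[2])
"
```

```text
time: 6.45
ee_pos: [0.6955, 0.0052, 0.2503]
eef_rot: [-0.7, 0.098, 0.702, 0.089]
ft_force: [-1.0, -0.4, -0.2]
width: 0.0435
t 6.45 tcp [0.6955 0.0052 0.2503] case [0.0258 0.0663 0.2503] F [-0.9688 -0.3592 -0.1997] w 0.0435
tool y vs case y deg about +z 178.28362831909212 tilt 0.7733522047943449
Rcols in case (x,y,z): [array([-0.002, -0.013, -1.   ]), array([-0.03 , -0.999,  0.013]), array([-1.   ,  0.03 ,  0.002])]
shift cm now axes [1.0361 0.1351 0.5701]
red predicted px [315.8518 214.7626]
blue predicted px [389.6019 212.1204]
```

View pics/w0.png

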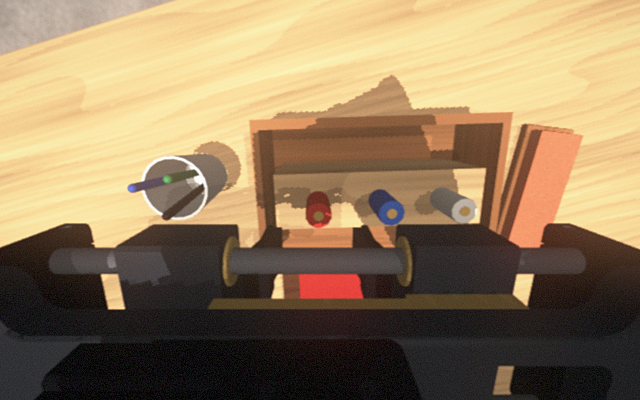

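```bash
python3 -c "
from h import *
im=cv2.imread('pics/w0.png');h=cv2.cvtColor(im,cv2.COLOR_BGR2HSV)
s=r.read_state();R=Ro.from_quat(s['eef_rot']).as_matrix();m=optics.camera_model('wrist');T=m['tool_from_camera']
for n,(x0,y0,x1,y1) in dict(red=(308,205,330,228),blue=(380,202,404,226),white=(452,200,476,222)).items():
    k=h[y0:y1,x0:x1].astype(int);mk=(k[...,0]>10)&(k[...,0]<30)&(k[...,1]>90)
    nn,l,stt,c=cv2.connectedComponentsWithStats(mk.astype(np.uint8))
    i=1+stt[1:,4].argmax();u=c[i]+[x0,y0];d=T[:3,:3]@np.linalg.solve(m['camera_matrix'],[*u,1])
    o=s['ee_pos']+R@T[:3,3];d=R@d;p=o+d*(.16-o[2])/d[2];print(n,u,stt[i,4],p,toC(p))
st()
cv2.imwrite('pics/w0c.png',cv2.resize(im[180:240,290:490],None,fx=4,fy=4))
"
```

```text
red [318.1852 215.6173] 81 [0.6869 0.0035 0.16  ] [0.0178 0.0626 0.16  ]
blue [391.4848 213.2424] 66 [ 0.6716 -0.0599  0.16  ] [ 0.0177 -0.0026  0.16  ]
white [464.7467 211.0133] 75 [ 0.6562 -0.1235  0.16  ] [ 0.0175 -0.068   0.16  ]
t 6.5 tcp [0.6944 0.0049 0.2514] case [0.0248 0.0658 0.2514] F [-0.5996 -0.4983 -0.4771] w 0.0436
tool y vs case y deg about +z 178.2779688506974 tilt 0.7850857526114425
Rcols in case (x,y,z): [array([-0.002, -0.014, -1.   ]), array([-0.03 , -0.999,  0.014]), array([-1.   ,  0.03 ,  0.001])]
```

View pics/w0c.png

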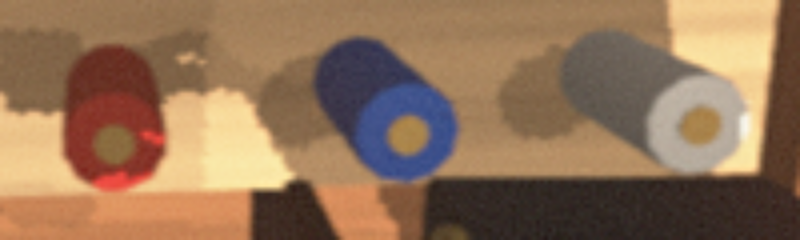

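```bash
python3 -m inch '[{"translation":[1.5,0.2,0.5],"spin":0},{"translation":[1.5,0,0],"spin":0},{"translation":[1.5,0,0],"spin":0},{"translation":[0,0,0],"spin":0},{"translation":[0,0,0],"spin":0}]'; python3 -c "
from h import *
st([.0199,.0634,.138]);s=r.read_state()
im=optics.camera('wrist')[:,:,::-1];st();cv2.imwrite('pics/w1.png',im)
"
```

```text
time: 7.12
ee_pos: [0.6873, 0.0029, 0.2051]
eef_rot: [-0.7, 0.099, 0.702, 0.089]
ft_force: [-0.1, 0.6, -0.2]
width: 0.0435
t 7.125 tcp [0.6873 0.0029 0.2051] case [0.0183 0.0621 0.2051] F [-0.1363  0.5716 -0.203 ] w 0.0435
tool y vs case y deg about +z 178.23896846629262 tilt 0.8220466029390975
Rcols in case (x,y,z): [array([-0.001, -0.014, -1.   ]), array([-0.031, -0.999,  0.014]), array([-1.   ,  0.031,  0.   ])]
shift cm now axes [ 6.7084 -0.228  -0.1551]
t 7.175 tcp [0.6873 0.0028 0.205 ] case [0.0183 0.0621 0.205 ] F [-0.0014  0.2474  0.3842] w 0.0434
tool y vs case y deg about +z 178.23342864986608 tilt 0.8235192145845127
Rcols in case (x,y,z): [array([-0.001, -0.014, -1.   ]), array([-0.031, -0.999,  0.014]), array([-1.   ,  0.031,  0.   ])]
```

View pics/w1.png

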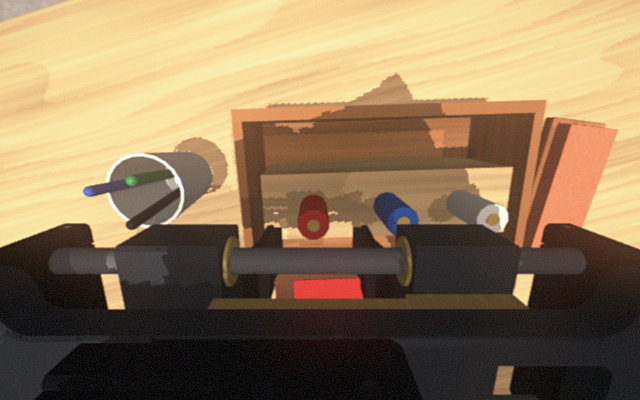

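```bash
python3 -m inch '[{"translation":[1.7,-0.2,-0.15],"spin":0},{"translation":[1.7,0,0],"spin":0},{"translation":[1.7,0,0],"spin":0},{"translation":[1.5,0,0],"spin":0},{"translation":[0,0,0],"spin":0}]'; python3 -c "
from h import *
st([.0199,.0634,.138]);s=r.read_state()
im=optics.camera('wrist')[:,:,::-1];cv2.imwrite('pics/w2.png',im)
cv2.imwrite('pics/s2.png',cv2.resize(optics.camera('scene')[100:320,190:430,::-1],None,fx=2.5,fy=2.5))
"
```

```text
time: 7.8
ee_pos: [0.6887, 0.0036, 0.1333]
eef_rot: [-0.7, 0.099, 0.702, 0.089]
ft_force: [-0.8, -1.0, 0.2]
width: 0.0438
t 7.8 tcp [0.6887 0.0036 0.1333] case [0.0195 0.0631 0.1333] F [-0.8048 -1.0253  0.2281] w 0.0438
tool y vs case y deg about +z 178.24779869703485 tilt 0.8468505888096793
Rcols in case (x,y,z): [array([-0.002, -0.015, -1.   ]), array([-0.031, -0.999,  0.015]), array([-1.   ,  0.031,  0.002])]
shift cm now axes [-0.4663 -0.0213 -0.0399]
```

View pics/w2.png

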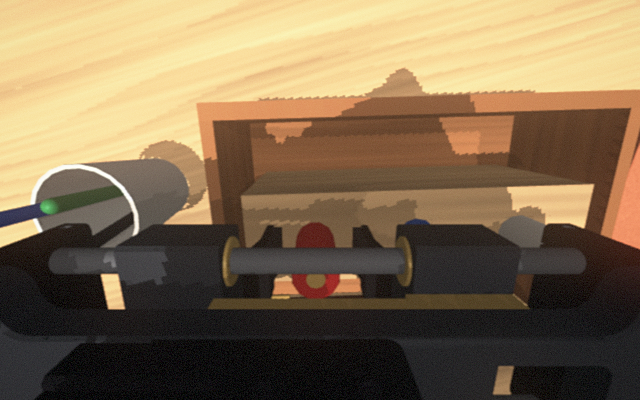

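View pics/s2.png

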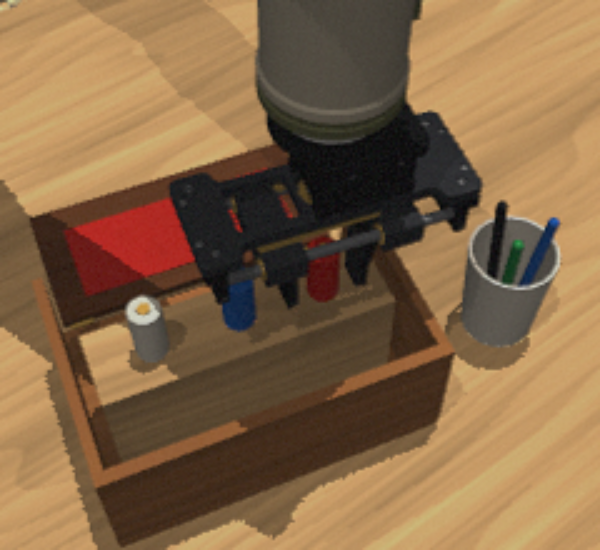

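The red head at (316,260) sits centred between the fingers, so I'll close gently.

```bash
python3 -m inch '[{"translation":[0,0,0],"spin":0},{"translation":[0,0,0],"spin":0},{"translation":[0,0,0],"spin":0},{"translation":[0,0,0],"spin":0}]' 1 15; python3 -c "
from h import *
st([.0199,.0634,.138])"
```

```text
time: 8.4
ee_pos: [0.6905, 0.004, 0.1373]
eef_rot: [0.702, -0.098, -0.7, -0.089]
ft_force: [0.1, 0.3, -1.2]
width: 0.0235
t 8.4 tcp [0.6905 0.004  0.1373] case [0.0212 0.064  0.1373] F [ 0.0749  0.2829 -1.1729] w 0.0235
tool y vs case y deg about +z 178.24214449891994 tilt 0.7600906112032393
Rcols in case (x,y,z): [array([ 0.003, -0.013, -1.   ]), array([-0.031, -0.999,  0.013]), array([-1.   ,  0.031, -0.004])]
shift cm now axes [-0.0736  0.0686  0.1241]
```

```bash
python3 -m inch '[{"translation":[-0.6,0,0],"spin":0},{"translation":[-0.6,0,0],"spin":0},{"translation":[-0.6,0,0],"spin":0},{"translation":[0,0,0],"spin":0}]'; python3 -c "
from h import *
st([.0199,.0634,.138])
cv2.imwrite('pics/s3.png',cv2.resize(optics.camera('scene')[100:320,190:430,::-1],None,fx=2.5,fy=2.5));st()"
```

```text
time: 8.9
ee_pos: [0.6906, 0.0043, 0.1568]
eef_rot: [0.702, -0.098, -0.7, -0.089]
ft_force: [0.2, 0.2, -1.6]
width: 0.0234
t 8.9 tcp [0.6906 0.0043 0.1568] case [0.0212 0.0643 0.1568] F [ 0.2284  0.1991 -1.5969] w 0.0234
tool y vs case y deg about +z 178.2421469281909 tilt 0.7643556484440275
Rcols in case (x,y,z): [array([ 0.004, -0.013, -1.   ]), array([-0.031, -0.999,  0.013]), array([-1.   ,  0.031, -0.004])]
shift cm now axes [1.8813 0.0667 0.1332]
t 8.95 tcp [0.6904 0.0043 0.1564] case [0.021  0.0643 0.1564] F [ 0.4671  0.3483 -0.2302] w 0.0233
tool y vs case y deg about +z 178.24785648302458 tilt 0.7638057610964505
Rcols in case (x,y,z): [array([ 0.003, -0.013, -1.   ]), array([-0.031, -0.999,  0.013]), array([-1.   ,  0.031, -0.004])]
```

View pics/s3.png

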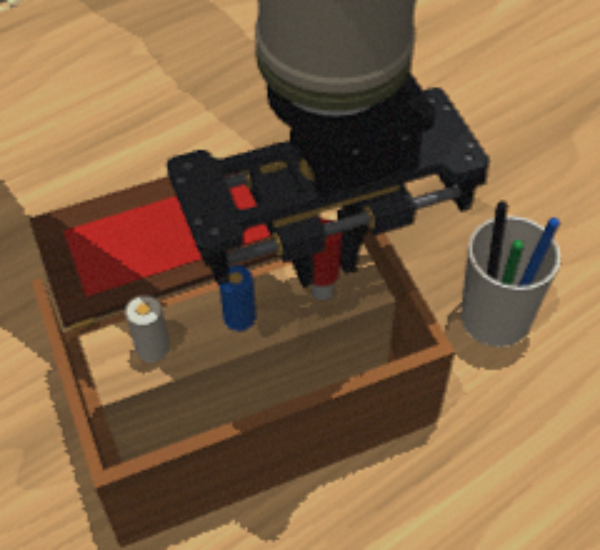

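The steel shaft shows below the red head and the side forces are tiny. Continuing up.

```bash
python3 -m inch '[{"translation":[-0.7,0,0],"spin":0},{"translation":[-0.7,0,0],"spin":0},{"translation":[-0.7,0,0],"spin":0},{"translation":[-0.7,0,0],"spin":0},{"translation":[-0.7,0,0],"spin":0},{"translation":[-0.5,0,0],"spin":0},{"translation":[0,0,0],"spin":0},{"translation":[0,0,0],"spin":0}]'; python3 -c "
from h import *
st()
im=optics.camera('scene')[:,:,::-1];cv2.imwrite('pics/s4f.png',im)
cv2.imwrite('pics/s4.png',cv2.resize(im[150:260,260:370],None,fx=5,fy=5,interpolation=cv2.INTER_CUBIC));st()"
```

```text
time: 9.95
ee_pos: [0.6903, 0.0047, 0.1992]
eef_rot: [0.701, -0.098, -0.7, -0.089]
ft_force: [-0.1, -1.0, -1.6]
width: 0.0238
t 9.95 tcp [0.6903 0.0047 0.1992] case [0.0208 0.0647 0.1992] F [-0.0659 -0.9998 -1.5772] w 0.0238
tool y vs case y deg about +z 178.24191628904495 tilt 0.7736297240103915
Rcols in case (x,y,z): [array([ 0.003, -0.013, -1.   ]), array([-0.031, -0.999,  0.013]), array([-1.   ,  0.031, -0.004])]
t 10.0 tcp [0.6903 0.0047 0.1992] case [0.0208 0.0646 0.1992] F [ 0.5764 -0.4601 -1.8448] w 0.0235
tool y vs case y deg about +z 178.24056216787392 tilt 0.77352778969149
Rcols in case (x,y,z): [array([ 0.003, -0.013, -1.   ]), array([-0.031, -0.999,  0.013]), array([-1.   ,  0.031, -0.003])]
```

View pics/s4.png

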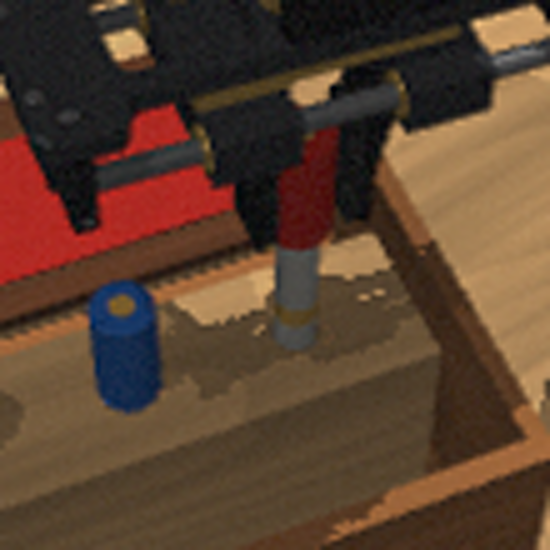

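The brass band at crop (296,314) is fully clear, with bare steel between it and the block. By the 40 and 50 mm band edges, the rod is raised about 62–65 mm. I'll do one hold check, then hand in.

```bash
python3 -m inch '[{"translation":[0,0,0],"spin":0},{"translation":[0,0,0],"spin":0},{"translation":[0,0,0],"spin":0}]'; python3 - <<'E'
from h import *
st()
a=cv2.imread('pics/top0.png');b=optics.camera('top')[:,:,::-1];cv2.imwrite('pics/top5.png',b);st()
cv2.imwrite('pics/top5c.png',cv2.resize(b[110:290,230:510],None,fx=2.8,fy=2.8))
E
```

```text
time: 10.38
ee_pos: [0.6901, 0.0047, 0.1986]
eef_rot: [0.701, -0.098, -0.701, -0.089]
ft_force: [-0.4, -0.2, -0.8]
width: 0.0233
t 10.375 tcp [0.6901 0.0047 0.1986] case [0.0206 0.0646 0.1986] F [-0.3905 -0.2279 -0.7921] w 0.0233
tool y vs case y deg about +z 178.23979941073924 tilt 0.7747800690773522
Rcols in case (x,y,z): [array([ 0.002, -0.013, -1.   ]), array([-0.031, -0.999,  0.013]), array([-1.   ,  0.031, -0.003])]
t 10.425 tcp [0.6901 0.0047 0.1986] case [0.0206 0.0645 0.1986] F [ 0.7711  0.2937 -1.5886] w 0.0233
tool y vs case y deg about +z 178.2382892719695 tilt 0.7755866030523818
Rcols in case (x,y,z): [array([ 0.002, -0.013, -1.   ]), array([-0.031, -0.999,  0.013]), array([-1.   ,  0.031, -0.003])]
```

View pics/top5c.png

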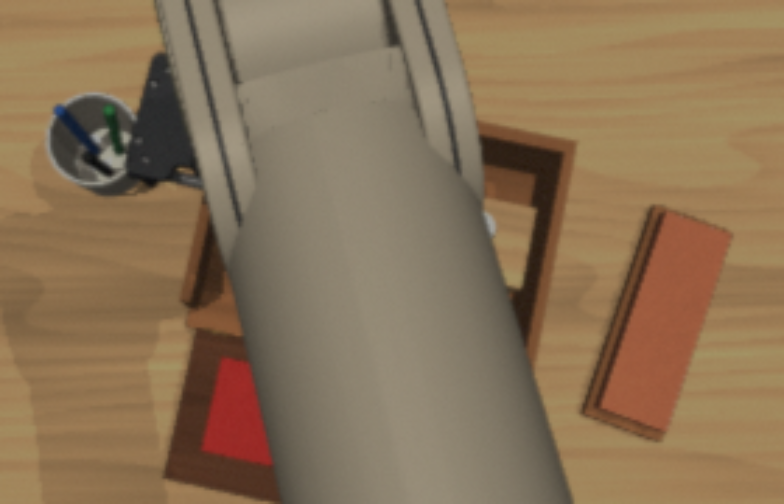

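In the top view the flap lies flat, and the pen cup (95,145) and whetstone (655,325) are where they started. The arm is steady and the side forces are under 1 N.

```bash
python3 -c "
from bench import close_job
print(close_job())"
```

```text
the job is handed in; nothing more can be done
None
```

I folded the flap down level, gripped the red-headed rod by its head and raised it straight up until its brass band was clear. The rod was held still there when I handed the job in at about 10.4 s. No verdict was reported.

Last checks:
- **Flap:** the fingertips pressed it against its stop at 24 mm above the counter. That press reached about 60 N at the wrist, under the 120 N limit, and both later views show it lying flat.
- **Rod:** it is raised about 61–65 mm, judged from the tool height and the band edges in the picture. Bare steel shows below the band, and the lower end is about 25–30 mm inside the bore.
- **Grip:** the opening was 23 mm on the 24 mm head, with 15 N of grip set. The tool was 0.8° off vertical, side forces were under about 1 N, and the arm was steady.
- **Other objects:** the blue rod stayed seated, and the pen cup and whetstone are where they started. The white rod was mostly hidden behind the arm in the last top view, but looked seated in the earlier scene view.

**Disagreement:** the camera views differed by about 2–3 mm on the rod's position. I used a blend of them and confirmed the centring with the wrist camera before closing the fingers. The tool height also read about 4 mm higher once the fingers had closed, so the exact raise is uncertain by that much.

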